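# Open the dowel jar

## Robot

A 6-joint arm with a two-finger parallel gripper is mounted at the origin on the work surface. World frame = base frame: x ahead of the robot, y to its left, z up, the work surface at z = 0. Lengths are in m, angles in degrees, forces in N, time in s.
With the tool pointing down it reaches from about 0.4 to 0.825 m from the base axis. Payload 7 kg.
Tool frame: the origin (TCP) lies at the very end of the fingers, on their centre line; the grasp point (between the pads) lies 19 mm behind it; z points along the fingers, y is the direction in which the jaws open and shut (so a half turn about z gives the same grasp; the last joint's range is limited). The gripper opens to 88 mm and grips with 3 to 60 N. Pads are 19 mm wide; open, the fingers measure 130 mm over their backs; the gripper's body (78 mm by 193 mm) begins 47 mm behind the grasp point.
Start: joints at [-56.889, 20.546, 0.682, 0, -70.136, -16.507], TCP at [0.193, -0.647, 0.204] pointing down, gripper open.
Joint ranges: [-176.03, 176.03], [-82.01, 121.73], [-58.28, 71.71], [-173.87, 95.51], [-174.79, -0.11], [-173.66, 173.66]. Speed limits (degrees/s): [136.94, 136.94, 172.46, 180, 180, 180].

## Interface

Orientations are given as [roll, pitch, yaw] about the fixed x, y, z axes, in that order (R = Rz(yaw) Ry(pitch) Rx(roll)).
In Python, from plant import telemetry, snapshot, calibration, workorder gives the robot as it stands. The module is installed in compiled form; this text tells all that it offers.
- The arm moves only by the tool step_arm, never from a script. Its argument "plan" is text: rows parted by semicolons, each of 7 numbers parted by spaces: the finger opening in cm, from 0 to 8.76, then the shift along the tool's x, y, z in cm, then the turn, a rotation vector about the tool's x, y, z in degrees. A call has 1 to 12 rows; each row shifts and turns the commanded pose from where the row before left it, along the tool's axes as they then stand; what a row does not reach is not made up. A row lasts 1/12 s, in which the tool goes at most 41.7 mm and 7.16 degrees, less where a joint would pass 70% of its speed; a pose out of reach is approached as far as the arm can. A call with a gripper value outside its range is refused whole. The fingers move at their own pace and stop on an object; the grip force is fixed at half the most. Time passes only in rows, so rows that do not move let the fingers close. It gives the time, the measured TCP pose, the force and the opening at its end, in the units of the state.
- telemetry.get_obs(): the state, without advancing time (a new reading comes with each control period).
- snapshot(name): name is "scene" or "top" or "wrist"; returns the picture (400x640x3 uint8, blue, green, red); there is no depth.
- calibration(name): a dict with "K" (3x3 intrinsics, pixels), "camera_from_world" (4x4, takes a point from world to camera coordinates). Camera axes: x right, y up, looking along -z (the intrinsics and any distortion apply to the point x, -y, -z); pixel columns grow to the right and rows downward; lengths in m; the calibration is good to about 2 mm. A picture is of the moment at which its call begins: read the wrist's pose just before it. calibration takes no time and is no camera call; for the wrist camera it gives the pose at the moment of the call.
- workorder.close_job(): hands the job in, once; it reports no verdict.
The state is a dict: "clock": time; "joint_pos": joint angles; "qvel": joint speeds; "tau": joint torques, N m; "tool_pos": TCP position; "orientation": TCP orientation; "force": force on the tool from outside, world axes, zero at the start; "moment": the same for the moment, N m; "opening": finger opening in m.
Only numpy, scipy, OpenCV 4.12 (cv2) and the standard library are available. Lean on these libraries where they do the work, as an engineer would, in place of code of your own. Each camera call takes 0.05 s, during which the arm holds its last target.

## Task

Open the blue-lidded dowel jar: unscrew its lid (anticlockwise seen from above) for as many turns as it takes until the threads let go, and lift it away. Set it down flat, knob up, in the cork-lined wooden tray, without dropping it in, and let go; leave the loose things on the bench where they lie.

Things in the scene. Friction and masses are not known exactly. Their poses are not given: they have to be found in the camera images.
- jar: The dowel jar: clear canister 100 mm across with pale dowels, fixed in a square wooden collar (116 mm wide, 28 mm high). Origin on the bench at its axis, z up. Flat shoulder 102 mm above the bench; above it a neck with an outside two-start thread, 64 mm across the ridges, its top 143 mm above the bench.
- jar_yellow: A like canister with a yellow lid that does not come off, fixed, 190 mm tall; a bystander. Origin on the bench at its axis. The three canisters stand in one row in any order, axes at least 150 mm apart.
- jar_green: A like canister with a green lid that does not come off, fixed, 190 mm tall; a bystander. Origin on the bench at its axis.
- lid: Blue hollow screw lid, about 160 g, 88 mm tall: ribbed skirt 80 mm across, 46 mm deep; top 6 mm thick; round knob 50 mm across, 36 mm tall. Origin on its axis at the skirt's rim, z up. Starts fully home, rim on the jar's shoulder. Anticlockwise from above it climbs 16 mm a turn (1 mm play), stays where left, and is free after 1.3 to 1.6 turns.
- lid_knob (a point): Centre of the lid's round knob, on the axis 70 mm above the lid's rim (the knob spans 18 mm above and below): the place to grip. Until the thread is free pulling up is firmly resisted (over 10 N); then the lid lifts with its weight alone. It turns easily if neither pulled up nor pressed down.
- tray: Fixed low wooden tray lined with cork, outside 150 mm (its x) by 200 mm (its y), inside 134 by 184 mm, inner floor 8 mm and rim 16 mm above the bench. Origin under its centre on the bench.
- sanding_block: Loose cork sanding block with a red-brown sole, 112 x 67 x 27 mm, a bystander. Origin under its centre.
- battery: Loose black and grey tool battery, 120 x 76 x 65 mm, a bystander. Origin under its centre.
- square: Loose carpenter's square, 130 mm dark wooden stock and 160 mm steel blade, a bystander. Origin under the middle of the stock.
- mallet: Loose wooden mallet lying beyond the jars, head 70 x 100 x 70 mm with a handle of about 165 mm along its -x, a bystander. Origin under the head.
- offcut: Loose plywood offcut, 160 x 60 x 28 mm, a bystander. Origin under its centre.
- glue_block: Loose dark wooden block, 90 x 50 x 40 mm, a bystander. Origin under its centre.
- screwdriver: Loose orange-handled screwdriver, 200 mm long, a bystander.
Not all that is in view belongs to the job. There is more than one size of the lid; the one meant has the size given above.

How it is judged (in metres and radians):
On the way, in this order (a step that is already met when the one before it is completed fails the run):
1. the lid is off the thread, its rim above the top of the jar's neck, in the fingers (z of lid in the frame of jar above 0.146 m and contact force between the fingers and lid above 0.5 N), for 0.05 s.
2. the lid is lowered into the tray while still held (horizontal distance between lid and tray below 0.065 m and z of lid in the frame of tray below 0.024 m and contact force between the fingers and lid above 0.3 N), for 0.02 s.
At the end, for the whole second after the job is handed in: The lid lies at rest flat on the tray's floor, knob up (tilt under 0.1 rad, rim 4 to 12 mm above the bench, axis within 65 mm of the tray's centre), released (horizontal distance between lid and tray below 0.065 m and z of lid in the frame of tray between 0.004 and 0.012 m and angle between lid's own z axis and vertical below 0.1 rad and linear speed of lid below 0.02 m/s); the robot touches nothing.
It fails at once if a loose bystander is moved by more than 30 mm (distance of any of sanding_block, battery, square, mallet, offcut, glue_block, screwdriver from where it was at the start of the episode above 0.03 m).
It also fails if it takes over 72 s, if anything falls off the work surface, if the arm or the gripper's body presses on something with over 40 N, if the wrist force passes 120 N, or if a joint passes its speed limit or range.

## Working session

There is one attempt and no reset: what is moved stays moved. The work goes in short steps, Python scripts to look and compute and a tool call to move; the robot and the scene stay as the last step left them, time stands still between calls to the robot, and variables do not carry over. Pictures are saved under pics/ and viewed, and the job is handed in when it is done.

Besides the shell and the picture viewer there is one more tool, called after "Call:" as name(argument=value, ...) on one line, values as JSON. step_arm: Moves the arm, as the interface text tells. Its arguments: {"type":"object","properties":{"plan":{"type":"string"}},"required":["plan"]}

```bash
mkdir -p pics; ls; cat > h.py <<'E'
import numpy as np, cv2
from plant import telemetry, snapshot, calibration, workorder
def save(name,fn):
    im=snapshot(name); cv2.imwrite('pics/'+fn,im); return im
E
python3 - <<'E'
from h import *
for n in ['scene','top','wrist']:
    c=calibration(n); print(n,{k:np.round(np.array(v),4).tolist() if not isinstance(v,str) else v for k,v in c.items()})
    save(n,n+'0.png')
o=telemetry.get_obs(); print(o)
E
```

```text
pics
scene {'K': [[505.9107, 0.0, 320.2195], [0.0, 505.9107, 194.8504], [0.0, 0.0, 1.0]], 'camera_from_world': [[0.5375, 0.8433, -0.0053, -0.3021], [-0.6796, 0.4369, 0.5892, 0.3224], [0.4992, -0.3131, 0.8079, -1.7986], [0.0, 0.0, 0.0, 1.0]]}
top {'K': [[444.5552, 0.0, 318.2891], [0.0, 444.5552, 198.0766], [0.0, 0.0, 1.0]], 'camera_from_world': [[0.0152, -0.9999, 0.0004, -0.0231], [0.9958, 0.0151, 0.0903, -0.589], [-0.0903, -0.001, 0.9959, -1.2869], [0.0, 0.0, 0.0, 1.0]]}
wrist {'K': [[326.1956, 0.0, 322.023], [0.0, 326.1956, 200.3769], [0.0, 0.0, 1.0]], 'camera_from_world': [[-0.2859, 0.9583, 0.0012, 0.6738], [-0.9264, -0.276, -0.256, 0.0332], [-0.245, -0.0743, 0.9667, -0.3883], [0.0, 0.0, 0.0, 1.0]]}
{'clock': 0.15, 'joint_pos': array([-5.68889745e+01,  2.05813896e+01,  6.47432180e-01, -1.25746198e-02,
       -7.01367831e+01, -1.65064287e+01]), 'qvel': array([-0.05782017, -0.02982267,  0.18258987,  0.02913431, -0.05076943,
       -0.13248454]), 'tau': array([ 2.92477453e-04, -5.83278573e+01,  2.93291169e+01,  7.00118735e+00,
        8.77005514e-03, -1.10323595e-04]), 'tool_pos': array([ 0.19273803, -0.64649668,  0.20336359]), 'orientation': array([ 1.79928816e+02, -8.76507252e-03, -1.63399678e+02]), 'force': array([ 0.34232771, -0.16257499, -0.11816928]), 'moment': array([ 0.00533639, -0.02028822,  0.00350656]), 'opening': 0.08769405679233526}
```

View pics/scene0.png

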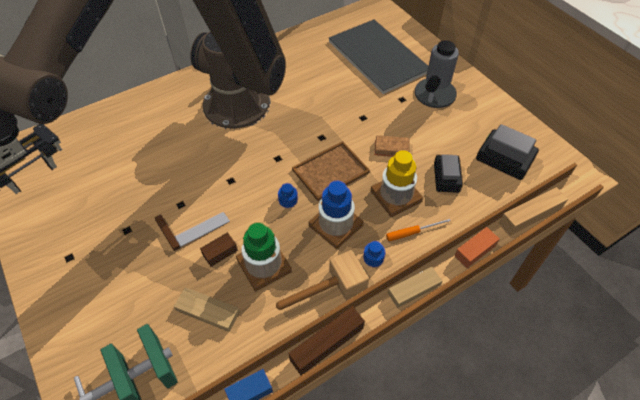

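View pics/top0.png

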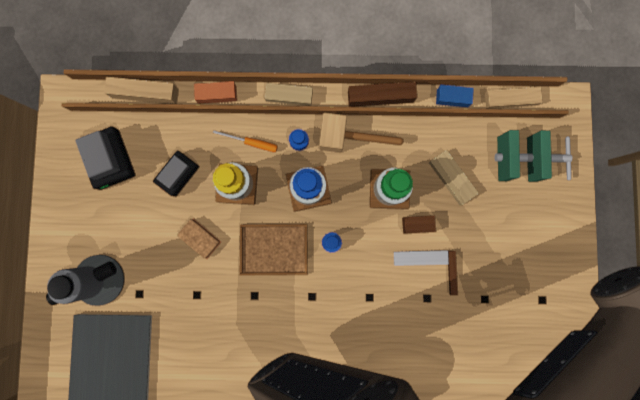

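View pics/wrist0.png

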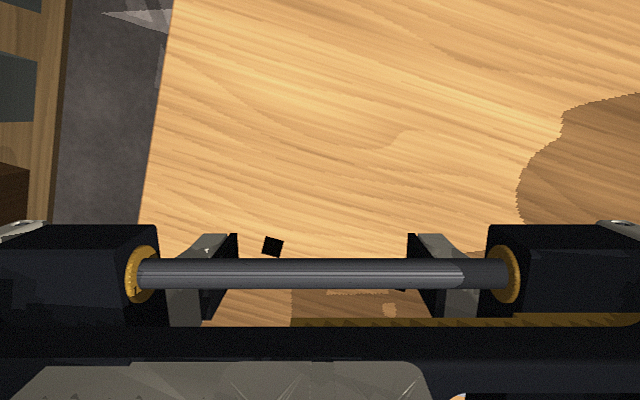

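Blue candidates, by pixel: a lid on a jar at top (308,184) / scene (337,200), a small lid at top (299,140) / scene (374,253), and another at top (332,242) / scene (288,195). The first one fits: it sits on a canister in the row and looks the largest. I'll confirm with a crop and measurements.

```bash
cat >> h.py <<'E'
def ray(name,uv,cal=None):
    c=cal or calibration(name); K=np.array(c['K']); T=np.array(c['camera_from_world'])
    D=c.get('dist',c.get('distortion'))
    d=np.linalg.inv(K)@[uv[0],uv[1],1]; d=np.array([d[0],-d[1],-d[2]])
    R=T[:3,:3]; return -R.T@T[:3,3], R.T@d/np.linalg.norm(d)
def onz(name,uv,z,cal=None):
    o,d=ray(name,uv,cal); return o+d*(z-o[2])/d[2]
def tri(rs):
    A=0;b=0
    for o,d in rs:
        P=np.eye(3)-np.outer(d,d); A=A+P; b=b+P@o
    x=np.linalg.solve(A,b); return x,[np.linalg.norm((np.eye(3)-np.outer(d,d))@(x-o)) for o,d in rs]
def proj(name,p,cal=None):
    c=cal or calibration(name); q=np.array(c['camera_from_world'])@np.append(p,1); q=c['K']@np.array([q[0],-q[1],-q[2]]); return q[:2]/q[2]
E
python3 - <<'E'
from h import *
print(calibration('top').keys())
for n,box in [('top',(230,120,400,280)),('scene',(270,130,450,290))]:
    im=cv2.imread(f'pics/{n}0.png')
    hsv=cv2.cvtColor(im,cv2.COLOR_BGR2HSV)
    m=cv2.inRange(hsv,(105,150,40),(125,255,255))
    k,l,s,c=cv2.connectedComponentsWithStats(m)
    for i in range(1,k):
        if s[i,4]>30: print(n,s[i],c[i].round(1))
    x0,y0,x1,y1=box
    cv2.imwrite(f'pics/{n}_crop.png',cv2.resize(im[y0:y1,x0:x1],None,fx=3.5,fy=3.5,interpolation=cv2.INTER_CUBIC))
E
```

```text
dict_keys(['K', 'camera_from_world'])
top [437  85  36  22 631] [454.2  95.5]
top [289 130  19  20 296] [298.3 139.4]
top [293 169  29  30 662] [307.  183.3]
top [322 233  19  19 271] [331.3 241.9]
scene [322 181  29  36 816] [336.3 199.3]
scene [279 184  18  23 330] [287.3 195.4]
scene [364 242  21  24 394] [373.7 253.6]
scene [225 370  47  30 850] [249.4 387.6]
```

View pics/top_crop.png

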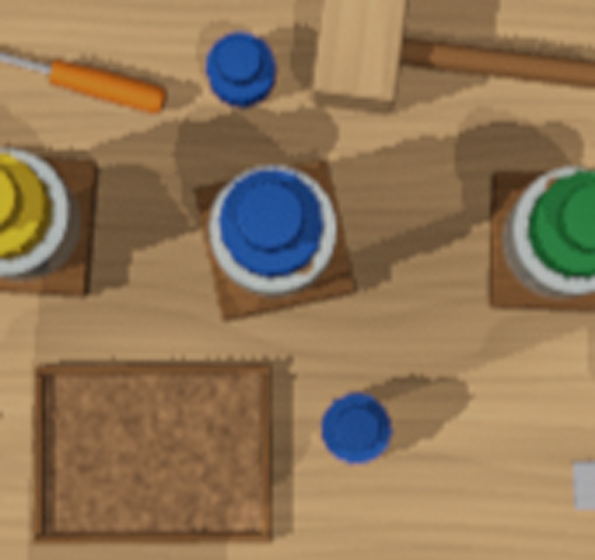

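View pics/scene_crop.png

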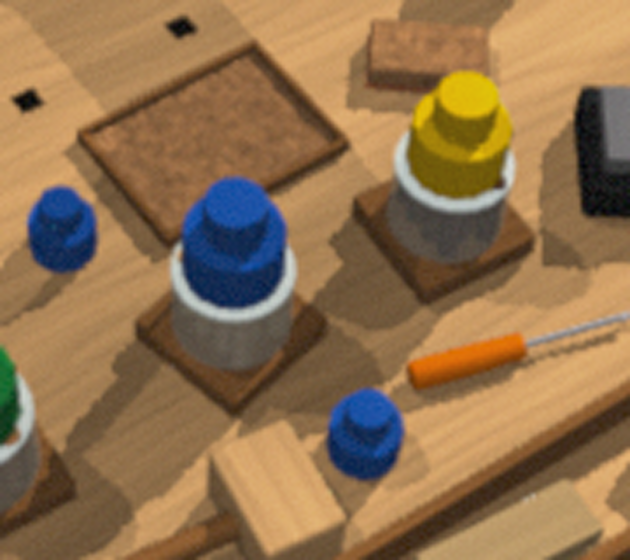

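```bash
python3 - <<'E'
from h import *
t=np.array([268,218])/3.5+[230,120]-.36; s=np.array([235,200])/3.5+[270,130]-.36
x,r=tri([ray('top',t),ray('scene',s)]); print('knobtop',x,r)
for z in (.19,): print(onz('top',t,z),onz('scene',s,z))
tc=[(38,368),(271,366),(271,540),(36,540)]
sc=[(80,135),(255,45),(347,145),(172,243)]  # scene corners
P=[onz('top',np.array(p)/3.5+[230,120]-.36,.016) for p in tc]; print(np.round(P,4),np.mean(P,0))
Q=[onz('scene',np.array(p)/3.5+[270,130]-.36,.016) for p in sc]; print(np.round(Q,4),np.mean(Q,0))
# match & triangulate
for q,ps in zip(Q,sc):
    i=int(np.argmin([np.linalg.norm(p-q) for p in P])); print(i,tri([ray('top',np.array(tc[i])/3.5+[230,120]-.36),ray('scene',np.array(ps)/3.5+[270,130]-.36)]))
for n,a,b in [('small1',(298.3,139.4),(373.7,253.6)),('small2',(331.3,241.9),(287.3,195.4))]: print(n,tri([ray('top',a),ray('scene',b)]))
for n,u in [('green top',(399,181)),('yellow',(229,178))]: print(n,onz('top',u,.19))
for n,u in [('battery',(106,158)),('offcut',(455,178)),('block',(419,224)),('mallet',(333,131))]: print(n,onz('top',u,.03))
E
```

```text
knobtop [0.61665071 0.01809279 0.18707349] [np.float64(0.0004257294059593312), np.float64(0.00042572940595941513)]
[0.61607091 0.0176349  0.19      ] [0.61863587 0.01720699 0.19      ]
[[0.5073 0.2151 0.016 ]
 [0.512  0.0179 0.016 ]
 [0.3664 0.0154 0.016 ]
 [0.3634 0.2123 0.016 ]] [0.43727107 0.11515642 0.016     ]
[[0.374  0.0157 0.016 ]
 [0.3694 0.21   0.016 ]
 [0.5142 0.2122 0.016 ]
 [0.5207 0.0213 0.016 ]] [0.44457904 0.11478687 0.016     ]
2 (array([0.36660712, 0.0173065 , 0.00710309]), [np.float64(0.0019744584892713436), np.float64(0.0019744584892714234)])
3 (array([0.36288164, 0.21414897, 0.00737073]), [np.float64(0.0004157196134703716), np.float64(0.00041571961347040186)])
0 (array([0.507802  , 0.21722272, 0.00576237]), [np.float64(0.0004060609084104985), np.float64(0.0004060609084105744)])
1 (array([0.513993  , 0.02124822, 0.0077076 ]), [np.float64(0.0035768565019504307), np.float64(0.003576856501950389)])
small1 (array([0.76551121, 0.04818006, 0.02153313]), [np.float64(0.0003926844970207431), np.float64(0.00039268449702081206)])
small2 (array([ 0.46109486, -0.05414972,  0.02204424]), [np.float64(0.00024120539067940046), np.float64(0.0002412053906794571)])
green top [ 0.62215443 -0.2230885   0.19      ]
yellow [0.62328735 0.21825652 0.19      ]
battery [0.69894525 0.6182833  0.03      ]
offcut [ 0.65479875 -0.41785213  0.03      ]
block [ 0.51716677 -0.31058432  0.03      ]
mallet [ 0.79089583 -0.05507604  0.03      ]
```

```bash
cat >> h.py <<'E'
from scipy.spatial.transform import Rotation as Ro
def Rt(o): return Ro.from_euler('xyz',o['orientation'],degrees=True).as_matrix()
def state():
    o=telemetry.get_obs(); print('t',round(o['clock'],2),'pos',o['tool_pos'].round(4),'rpy',o['orientation'].round(2),'F',o['force'].round(1),'M',o['moment'].round(2),'op',round(o['opening'],4),'j',o['joint_pos'].round(1)); return o
def delta(o,target): return (Rt(o).T@(np.array(target)-o['tool_pos'])*100).round(2)
E
python3 - <<'E'
from h import *
o=state()
c=calibration('wrist'); T=np.array(c['camera_from_world']); cw=-T[:3,:3].T@T[:3,3]
print('cam in tool',Rt(o).T@(cw-o['tool_pos']), 'view dir tool',Rt(o).T@(-T[2,:3]))
p=o['tool_pos'].copy(); p[2]=.30
print(delta(o,[.617,.018,.30]))
E
```

```text
t 0.15 pos [ 0.1927 -0.6465  0.2034] rpy [ 1.7993e+02 -1.0000e-02 -1.6340e+02] F [ 0.3 -0.2 -0.1] M [ 0.01 -0.02  0.  ] op 0.0877 j [-56.9  20.6   0.6  -0.  -70.1 -16.5]
cam in tool [ 0.06720124  0.00052091 -0.17974374] view dir tool [-2.56179988e-01 -1.67395235e-04  9.66629084e-01]
[-59.64  51.57  -9.61]
```

Call:
step_arm(plan="8.7 0 0 -3.4 0 0 0;8.7 0 0 -3.4 0 0 0;8.7 0 0 -2.8 0 0 0;8.7 -3 2.6 0 0 0 0;8.7 -3 2.6 0 0 0 0;8.7 -3 2.6 0 0 0 0;8.7 -3 2.6 0 0 0 0;8.7 -3 2.6 0 0 0 0;8.7 -3 2.6 0 0 0 0;8.7 -3 2.6 0 0 0 0;8.7 -3 2.6 0 0 0 0;8.7 -3 2.6 0 0 0 0")

```text
clock: 1.15
tool_pos: [0.3852, -0.3436, 0.3001]
orientation: [180.0, 0.0, -163.4]
force: [0.6, -0.1, -0.1]
opening: 0.087
```

Call:
step_arm(plan="8.7 -3 2.6 0 0 0 0;8.7 -3 2.6 0 0 0 0;8.7 -3 2.6 0 0 0 0;8.7 -3 2.6 0 0 0 0;8.7 -3 2.6 0 0 0 0;8.7 -3 2.6 0 0 0 0;8.7 -3 2.6 0 0 0 0;8.7 -3 2.6 0 0 0 0;8.7 -3 2.6 0 0 0 0;8.7 0 0 0 0 0 7;8.7 0 0 0 0 0 7;8.7 0 0 0 0 0 7")

```text
clock: 2.15
tool_pos: [0.5768, -0.043, 0.2993]
orientation: [-180.0, -0.1, 175.4]
force: [0.1, -0.3, 0.1]
opening: 0.0869
```

```bash
python3 - <<'E'
from h import *
o=state(); print(delta(o,[.617,.018,.30]))
E
```

```text
t 2.15 pos [ 0.5768 -0.043   0.2993] rpy [-1.7998e+02 -8.0000e-02  1.7535e+02] F [ 0.1 -0.3  0.1] M [ 0.   -0.01 -0.01] op 0.0869 j [  15.1    8.8   -2.8   -0.   -78.5 -109.7]
[-3.52  6.41 -0.08]
```

Call:
step_arm(plan="8.7 -1.8 3.2 0 0 0 0;8.7 -1.7 3.2 0 0 0 0;8.7 0 0 0 0 0 7;8.7 0 0 0 0 0 7;8.7 0 0 0 0 0 7;8.7 0 0 0 0 0 7;8.7 0 0 0 0 0 7;8.7 0 0 0 0 0 7;8.7 0 0 0 0 0 7;8.7 0 0 0 0 0 0")

```text
clock: 2.98
tool_pos: [0.6163, 0.0171, 0.2997]
orientation: [-180.0, -0.0, 126.3]
force: [-0.2, 0.1, -0.0]
opening: 0.0871
```

```bash
python3 - <<'E'
from h import *
o=state(); im=save('wrist','w1.png'); np.save('w1cal.npy',calibration('wrist'),allow_pickle=True)
E
```

```text
t 2.98 pos [0.6163 0.0171 0.2997] rpy [-1.7998e+02 -2.0000e-02  1.2628e+02] F [-0.2  0.1 -0. ] M [-0.1  -0.02  0.01] op 0.0871 j [  19.7   12.5    1.9   -0.   -79.4 -163.4]
```

View pics/w1.png

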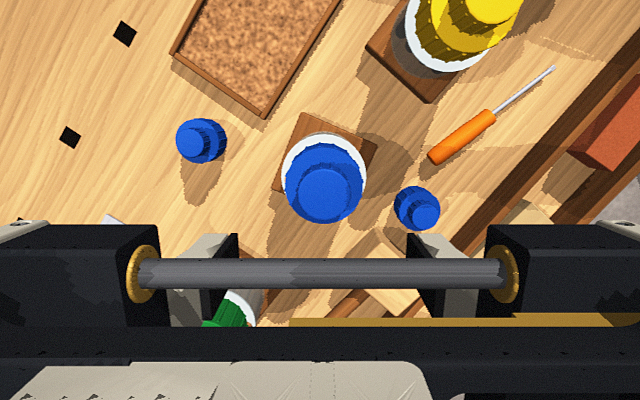

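The wrist picture shows the blue jar lid between the fingers at about (324,185), with its knob near (325,195). The two small lids are at (201,141) and (417,207). Next I'll enlarge it and fit the knob.

```bash
python3 - <<'E'
from h import *
im=cv2.imread('pics/w1.png'); c=im[125:235,265:385]
c=cv2.resize(c,None,fx=5,fy=5,interpolation=cv2.INTER_CUBIC)
c=cv2.convertScaleAbs(c,alpha=1.3); cv2.imwrite('pics/w1c.png',c)
E
```

```text
(no output)
```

View pics/w1c.png

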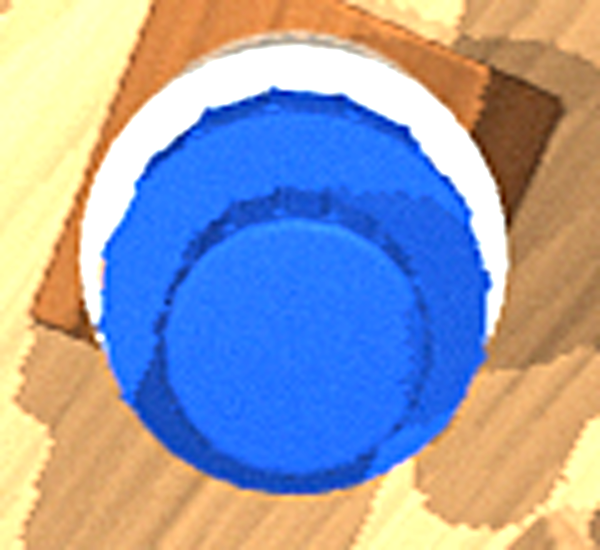

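```bash
python3 - <<'E'
from h import *
cal=np.load('w1cal.npy',allow_pickle=True).item()
w=np.array([293,347])/5+[265,125]-.4
t=np.array([268,218])/3.5+[230,120]-.36; s=np.array([235,200])/3.5+[270,130]-.36
for z in (.19,.187): print(onz('wrist',w,z,cal),onz('top',t,z),onz('scene',s,z))
print(tri([ray('wrist',w,cal),ray('scene',s)]),tri([ray('wrist',w,cal),ray('top',t),ray('scene',s)]))
o=state(); print(delta(o,[.617,.018,.16]))
E
```

```text
[0.61959883 0.01701741 0.19      ] [0.61607091 0.0176349  0.19      ] [0.61863587 0.01720699 0.19      ]
[0.620045   0.01643754 0.187     ] [0.61645198 0.01772167 0.187     ] [0.61678625 0.01851291 0.187     ]
(array([0.61932485, 0.01700337, 0.19086626]), [np.float64(0.00023201307395635617), np.float64(0.0002320130739562918)]) (array([0.61801488, 0.01737166, 0.18945392]), [np.float64(0.0016962647605101486), np.float64(0.0018814817574040387), np.float64(0.000270274252266278)])
t 3.03 pos [0.6163 0.0171 0.2998] rpy [-1.7997e+02 -2.0000e-02  1.2672e+02] F [ 0.6  0.2 -0.3] M [-0.08  0.01  0.  ] op 0.0873 j [  19.7   12.5    1.9   -0.   -79.4 -163. ]
[ 0.02  0.12 13.98]
```

Call:
step_arm(plan="8.7 -0.12 0.18 3.5 0 0 0;8.7 0 0 3.5 0 0 0;8.7 0 0 3 0 0 0;8.7 0 0 2 0 0 0;8.7 0 0 1.2 0 0 0;8.7 0 0 1 0 0 0;8.7 0 0 0 0 0 0;8.7 0 0 0 0 0 0")

```text
clock: 3.7
tool_pos: [0.6187, 0.0171, 0.1582]
orientation: [-180.0, 0.0, 126.7]
force: [0.7, 0.6, 0.4]
opening: 0.0868
```

```bash
python3 - <<'E'
from h import *
o=state(); save('wrist','w2.png'); 
E
```

```text
t 3.7 pos [0.6187 0.0171 0.1582] rpy [-1.7998e+02  1.0000e-02  1.2672e+02] F [0.7 0.6 0.4] M [-0.04 -0.02  0.02] op 0.0868 j [  19.6   17.2  -10.4    0.   -62.4 -162.9]
```

View pics/w2.png

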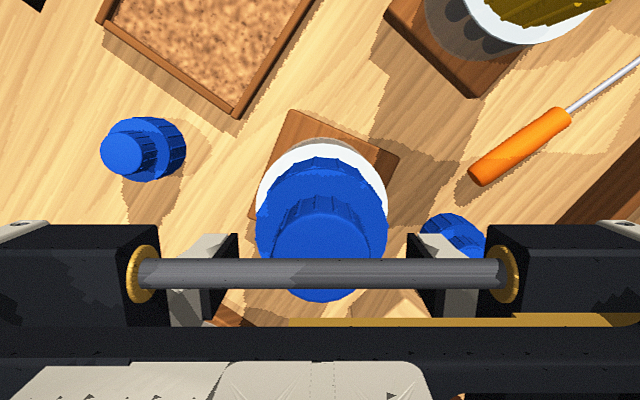

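The knob spans columns 272–372, centred between the pads, which are at 238 and 408. Closing now.

Call:
step_arm(plan="3 0 0 0 0 0 0;3 0 0 0 0 0 0;3 0 0 0 0 0 0;3 0 0 0 0 0 0;3 0 0 0 0 0 0;3 0 0 0 0 0 0")

```text
clock: 4.25
tool_pos: [0.6186, 0.0172, 0.1583]
orientation: [180.0, 0.0, 126.6]
force: [0.2, -0.4, -0.1]
opening: 0.0528
```

Call:
step_arm(plan="3 0 0 0 0 0 0;3 0 0 0 0 0 0;3 0 0 0 0 0 0")

```text
clock: 4.5
tool_pos: [0.6185, 0.0171, 0.1582]
orientation: [-180.0, 0.0, 126.6]
force: [-0.2, -0.5, 1.5]
opening: 0.0488
```

```bash
python3 - <<'E'
from h import *
o=state()
E
```

```text
t 4.5 pos [0.6185 0.0171 0.1582] rpy [-180.      0.    126.61] F [-0.2 -0.5  1.5] M [-0.19  0.23  0.04] op 0.0488 j [  19.6   17.2  -10.5    0.   -62.4 -163. ]
```

Call:
step_arm(plan="3 0 0 -0.03 0 0 -7;3 0 0 -0.03 0 0 -7;3 0 0 -0.03 0 0 -7;3 0 0 -0.03 0 0 -7;3 0 0 -0.03 0 0 -7;3 0 0 -0.03 0 0 -7")

```text
clock: 5.0
tool_pos: [0.6182, 0.0172, 0.1593]
orientation: [-180.0, -0.1, 168.9]
force: [-0.5, -0.3, -1.9]
opening: 0.0491
```

```bash
python3 - <<'E'
from h import *
o=state(); save('scene','s2.png'); save('wrist','w3.png')
E
```

```text
t 5.0 pos [0.6182 0.0172 0.1593] rpy [-1.7999e+02 -6.0000e-02  1.6894e+02] F [-0.5 -0.3 -1.9] M [-0.16  0.1   0.03] op 0.0491 j [  19.7   17.1  -10.4   -0.   -62.6 -120.7]
```

View pics/w3.png

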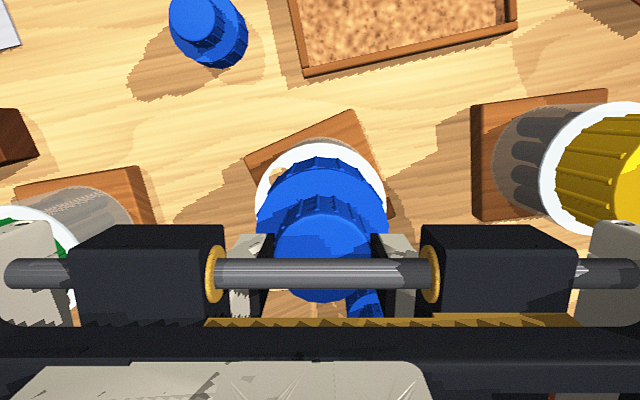

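Call:
step_arm(plan="3 0 0 -0.03 0 0 -7;3 0 0 -0.03 0 0 -7;3 0 0 -0.03 0 0 -7;3 0 0 -0.03 0 0 -7;3 0 0 -0.03 0 0 -7;3 0 0 -0.03 0 0 -7;3 0 0 -0.03 0 0 -7;3 0 0 -0.03 0 0 -7;3 0 0 -0.03 0 0 -7;3 0 0 -0.03 0 0 -7;3 0 0 -0.03 0 0 -7;3 0 0 -0.04 0 0 -7")

```text
clock: 6.1
tool_pos: [0.6185, 0.0169, 0.1634]
orientation: [180.0, -0.0, -107.3]
force: [0.4, -2.3, -1.0]
opening: 0.049
```

```bash
python3 - <<'E'
from h import *
o=state()
E
```

```text
t 6.1 pos [0.6185 0.0169 0.1634] rpy [ 1.7999e+02 -3.0000e-02 -1.0735e+02] F [ 0.4 -2.3 -1. ] M [-0.68  0.01 -0.02] op 0.049 j [ 19.6  16.9 -10.1   0.  -63.  -37. ]
```

Call:
step_arm(plan="3 0 0 -0.03 0 0 -7;3 0 0 -0.03 0 0 -7;3 0 0 -0.03 0 0 -7;3 0 0 -0.03 0 0 -7;3 0 0 -0.03 0 0 -7;3 0 0 -0.03 0 0 -7;3 0 0 -0.03 0 0 -7;3 0 0 -0.03 0 0 -7;3 0 0 -0.03 0 0 -7;3 0 0 -0.03 0 0 -7;3 0 0 -0.03 0 0 -7;3 0 0 -0.04 0 0 -7")

```text
clock: 7.1
tool_pos: [0.6185, 0.0167, 0.1671]
orientation: [180.0, 0.0, -23.4]
force: [0.6, -2.4, -1.8]
opening: 0.0491
```

Call:
step_arm(plan="3 0 0 -0.03 0 0 -7;3 0 0 -0.03 0 0 -7;3 0 0 -0.03 0 0 -7;3 0 0 -0.03 0 0 -7;3 0 0 -0.03 0 0 -7;3 0 0 -0.03 0 0 -7;3 0 0 -0.03 0 0 -7;3 0 0 -0.03 0 0 -7;3 0 0 -0.03 0 0 -7;3 0 0 -0.03 0 0 -7;3 0 0 -0.03 0 0 -7;3 0 0 -0.04 0 0 -7")

```text
clock: 8.1
tool_pos: [0.619, 0.0171, 0.1709]
orientation: [180.0, -0.0, 60.7]
force: [2.2, -1.2, -1.3]
opening: 0.049
```

```bash
python3 - <<'E'
from h import *
o=state(); save('scene','s3.png'); save('wrist','w4.png')
E
```

```text
t 8.1 pos [0.619  0.0171 0.1709] rpy [ 1.7997e+02 -2.0000e-02  6.0650e+01] F [ 2.2 -1.2 -1.3] M [-0.5  -0.64  0.01] op 0.049 j [ 19.6  16.6  -9.5   0.  -63.9 131. ]
```

View pics/w4.png

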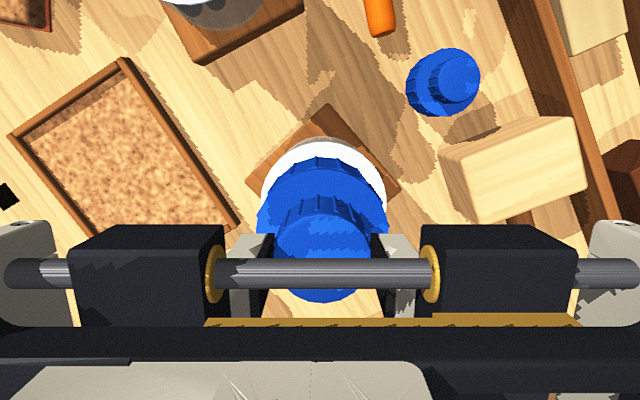

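View pics/s3.png

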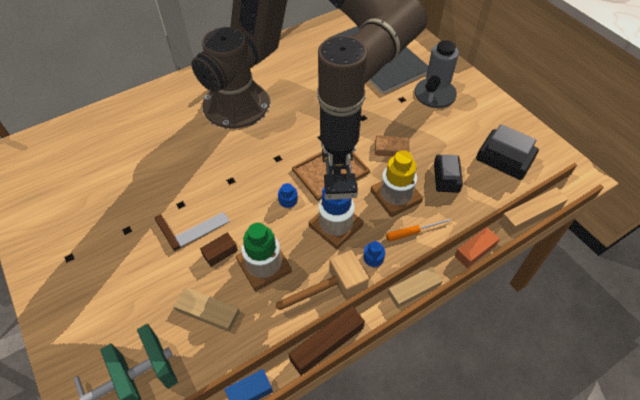

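Relative to the gripper the lid looks unchanged, while the jar's white shoulder has sunk away. So the lid is turning and climbing (294° and 12.7 mm so far). I'll finish this stroke, open, wind back and grip again.

Call:
step_arm(plan="3 0 0 -0.03 0 0 -7;3 0 0 -0.03 0 0 -7;3 0 0 -0.03 0 0 -7;3 0 0 -0.03 0 0 -7;3 0 0 0 0 0 0;8.7 0 0 0 0 0 0;8.7 0 0 0 0 0 0;8.7 0 0 0 0 0 0;8.7 0 0 0 0 0 0;8.7 0 0 0 0 0 0;8.7 0 0 0 0 0 0")

```text
clock: 9.12
tool_pos: [0.6186, 0.0172, 0.1722]
orientation: [-180.0, 0.0, 88.5]
force: [-0.7, 0.1, -0.6]
opening: 0.083
```

```bash
python3 - <<'E'
from h import *
o=state(); save('wrist','w5.png')
E
```

```text
t 9.12 pos [0.6186 0.0172 0.1722] rpy [-180.      0.     88.54] F [-0.7  0.1 -0.6] M [-0.12  0.05 -0.  ] op 0.083 j [ 19.6  16.6  -9.4   0.  -64.1 158.9]
```

View pics/w5.png

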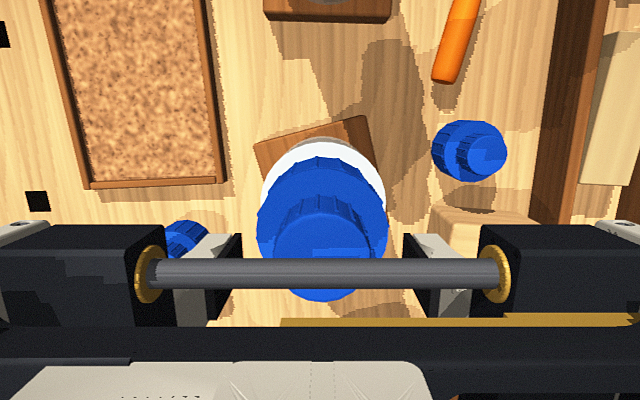

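Call:
step_arm(plan="8.7 0 0 0 0 0 7;8.7 0 0 0 0 0 7;8.7 0 0 0 0 0 7;8.7 0 0 0 0 0 7;8.7 0 0 0 0 0 7;8.7 0 0 0 0 0 7;8.7 0 0 0 0 0 7;8.7 0 0 0 0 0 7;8.7 0 0 0 0 0 7;8.7 0 0 0 0 0 7;8.7 0 0 0 0 0 7;8.7 0 0 0 0 0 7")

```text
clock: 10.17
tool_pos: [0.6186, 0.0172, 0.1722]
orientation: [-180.0, 0.0, 4.2]
force: [-1.0, -0.0, -0.1]
opening: 0.0869
```

Call:
step_arm(plan="8.7 0 0 0 0 0 7;8.7 0 0 0 0 0 7;8.7 0 0 0 0 0 7;8.7 0 0 0 0 0 7;8.7 0 0 0 0 0 7;8.7 0 0 0 0 0 7;8.7 0 0 0 0 0 7;8.7 0 0 0 0 0 7;8.7 0 0 0 0 0 7;8.7 0 0 0 0 0 7;8.7 0 0 0 0 0 7;8.7 0 0 0 0 0 7")

```text
clock: 11.17
tool_pos: [0.6186, 0.0172, 0.1722]
orientation: [180.0, -0.0, -79.8]
force: [-0.1, -0.2, -0.6]
opening: 0.087
```

Call:
step_arm(plan="8.7 0 0 0 0 0 7;8.7 0 0 0 0 0 7;8.7 0 0 0 0 0 7;8.7 0 0 0 0 0 7;8.7 0 0 0 0 0 7;8.7 0 0 0 0 0 7;8.7 0 0 0 0 0 7;8.7 0 0 0 0 0 7;8.7 0 0 0 0 0 7;8.7 0 0 0 0 0 7;8.7 0 0 0 0 0 7;8.7 0 0 0 0 0 7")

```text
clock: 12.17
tool_pos: [0.6186, 0.0172, 0.1722]
orientation: [180.0, -0.0, -163.8]
force: [-0.5, -0.1, 0.3]
opening: 0.0869
```

Call:
step_arm(plan="8.7 0 0 0 0 0 7;8.7 0 0 0 0 0 7;8.7 0 0 0 0 0 7;8.7 0 0 0 0 0 7;8.7 0 0 0 0 0 7;8.7 0 0 0 0 0 7;8.7 0 0 0 0 0 7;8.7 0 0 0 0 0 7;8.7 0 0 0 0 0 7;8.7 0 0 0 0 0 7;8.7 0 0 0 0 0 0;8.7 0 0 0 0 0 0")

```text
clock: 13.17
tool_pos: [0.6186, 0.0172, 0.1722]
orientation: [180.0, 0.0, 126.8]
force: [-0.2, 0.1, -0.4]
opening: 0.0872
```

```bash
python3 - <<'E'
from h import *
o=state(); save('wrist','w6.png')
E
```

```text
t 13.17 pos [0.6186 0.0172 0.1722] rpy [180.     0.   126.81] F [-0.2  0.1 -0.4] M [-0.13  0.03  0.03] op 0.0872 j [  19.6   16.6   -9.4   -0.   -64.1 -162.8]
```

View pics/w6.png

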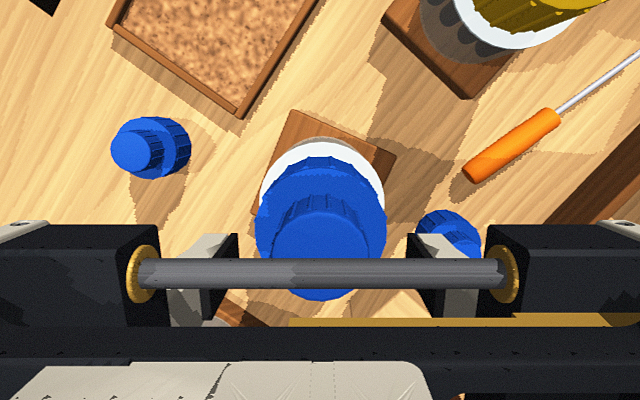

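The lid sits where I left it, still centred between the pads (columns 272–371). Gripping again.

Call:
step_arm(plan="3 0 0 0 0 0 0;3 0 0 0 0 0 0;3 0 0 0 0 0 0;3 0 0 0 0 0 0;3 0 0 0 0 0 0;3 0 0 0 0 0 0;3 0 0 0 0 0 0;3 0 0 0 0 0 0;3 0 0 0 0 0 0")

```text
clock: 13.97
tool_pos: [0.6186, 0.0172, 0.1722]
orientation: [-180.0, -0.0, 126.6]
force: [-0.2, -0.5, 0.6]
opening: 0.0489
```

Call:
step_arm(plan="3 0 0 -0.04 0 0 -7;3 0 0 -0.03 0 0 -7;3 0 0 -0.03 0 0 -7;3 0 0 -0.03 0 0 -7;3 0 0 -0.03 0 0 -7;3 0 0 -0.03 0 0 -7;3 0 0 -0.03 0 0 -7;3 0 0 -0.03 0 0 -7;3 0 0 -0.03 0 0 -7;3 0 0 -0.03 0 0 -7;3 0 0 -0.03 0 0 -7;3 0 0 -0.04 0 0 -7")

```text
clock: 14.97
tool_pos: [0.6185, 0.017, 0.1759]
orientation: [-180.0, -0.0, -149.1]
force: [1.1, -0.5, 0.3]
opening: 0.049
```

Call:
step_arm(plan="3 0 0 -0.03 0 0 -7;3 0 0 -0.03 0 0 -7;3 0 0 -0.03 0 0 -7;3 0 0 -0.03 0 0 -7;3 0 0 -0.03 0 0 -7;3 0 0 -0.03 0 0 -7;3 0 0 -0.03 0 0 -7;3 0 0 -0.03 0 0 -7;3 0 0 -0.03 0 0 -7;3 0 0 -0.03 0 0 -7;3 0 0 -0.03 0 0 -7;3 0 0 -0.04 0 0 -7")

```text
clock: 15.97
tool_pos: [0.6184, 0.0168, 0.1797]
orientation: [180.0, -0.0, -65.1]
force: [-0.9, -2.2, 0.3]
opening: 0.0489
```

```bash
python3 - <<'E'
from h import *
o=state()
E
```

```text
t 15.97 pos [0.6184 0.0168 0.1797] rpy [ 1.7997e+02 -2.0000e-02 -6.5060e+01] F [-0.9 -2.2  0.3] M [-0.63  0.39 -0.13] op 0.0489 j [ 19.6  16.2  -8.8   0.  -65.    5.3]
```

Call:
step_arm(plan="3 0 0 -0.03 0 0 -7;3 0 0 -0.03 0 0 -7;3 0 0 -0.03 0 0 -7;3 0 0 -0.03 0 0 -7;3 0 0 -0.03 0 0 -7;3 0 0 -0.03 0 0 -7;3 0 0 -0.03 0 0 -7;3 0 0 -0.03 0 0 -7;3 0 0 -0.03 0 0 -7;3 0 0 -0.03 0 0 -7;3 0 0 -0.03 0 0 -7;3 0 0 -0.04 0 0 -7")

```text
clock: 16.97
tool_pos: [0.6187, 0.0159, 0.1833]
orientation: [179.9, 0.0, 18.9]
force: [1.4, -5.6, -1.5]
opening: 0.0486
```

Call:
step_arm(plan="3 0 0 -0.03 0 0 -7;3 0 0 -0.03 0 0 -7;3 0 0 -0.03 0 0 -7;3 0 0 -0.04 0 0 -7;3 0 0 -0.05 0 0 0;3 0 0 -0.05 0 0 0;3 0 0 -0.05 0 0 0")

```text
clock: 17.55
tool_pos: [0.6189, 0.0168, 0.1858]
orientation: [180.0, 0.0, 46.3]
force: [4.5, -3.8, -4.3]
opening: 0.0491
```

```bash
python3 - <<'E'
from h import *
o=state()
E
```

```text
t 17.55 pos [0.6189 0.0168 0.1858] rpy [1.7997e+02 2.0000e-02 4.6320e+01] F [ 4.5 -3.8 -4.3] M [-1.81 -1.72  0.02] op 0.0491 j [ 19.6  16.   -8.3   0.  -65.7 116.7]
```

Call:
step_arm(plan="3 0 0 -0.1 0 0 0;3 0 0 -0.1 0 0 0;3 0 0 0 0 0 0")

```text
clock: 17.8
tool_pos: [0.619, 0.0169, 0.1881]
orientation: [180.0, -0.0, 46.3]
force: [3.3, -2.3, -2.1]
opening: 0.0491
```

```bash
python3 - <<'E'
from h import *
o=state(); save('wrist','w7.png')
E
```

```text
t 17.8 pos [0.619  0.0169 0.1881] rpy [179.96  -0.    46.33] F [ 3.3 -2.3 -2.1] M [-1.48 -1.34  0.  ] op 0.0491 j [ 19.6  15.9  -8.1   0.  -66.  116.7]
```

View pics/w7.png

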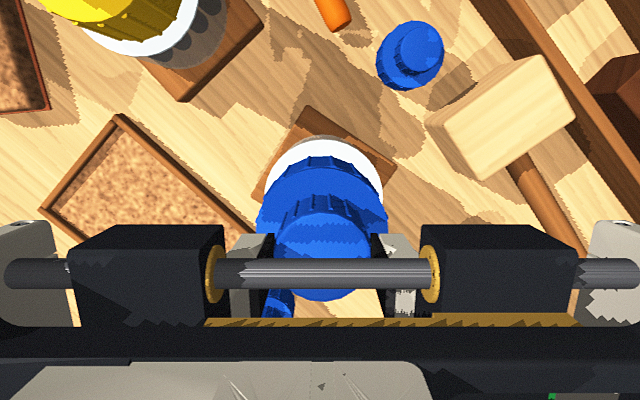

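The pull now reads only about 2 N, roughly the lid's weight, so the thread is free. Lifting.

Call:
step_arm(plan="3 0 0 -0.3 0 0 0;3 0 0 -0.4 0 0 0;3 0 0 -0.5 0 0 0;3 0 0 -0.8 0 0 0;3 0 0 -1.2 0 0 0;3 0 0 -1.5 0 0 0;3 0 0 -1.5 0 0 0;3 0 0 0 0 0 0")

```text
clock: 18.52
tool_pos: [0.62, 0.0176, 0.2543]
orientation: [179.8, -0.2, 46.6]
force: [0.5, -0.4, -0.5]
opening: 0.049
```

```bash
python3 - <<'E'
from h import *
o=state(); save('wrist','w8.png'); save('scene','s8.png')
im=cv2.imread('pics/s8.png')[130:290,270:450]; cv2.imwrite('pics/s8c.png',cv2.resize(im,None,fx=3.5,fy=3.5,interpolation=cv2.INTER_CUBIC))
print(delta(o,[.440,.115,o['tool_pos'][2]]))
E
```

```text
t 18.52 pos [0.62   0.0176 0.2543] rpy [179.82  -0.24  46.59] F [ 0.5 -0.4 -0.5] M [-0.14 -0.11  0.01] op 0.049 j [ 19.7  13.7  -2.4   0.  -73.6 116.9]
[ -5.29 -19.77  -0.08]
```

View pics/w8.png

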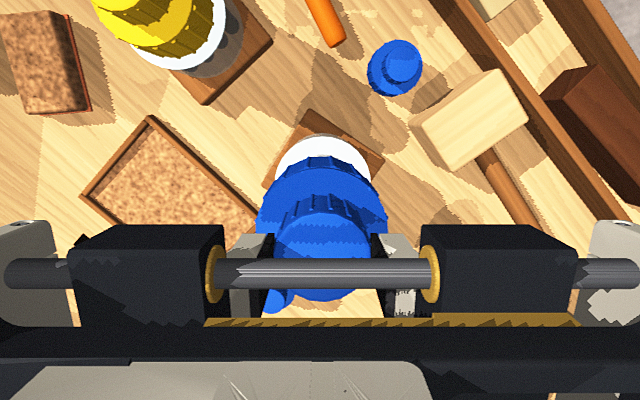

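View pics/s8c.png

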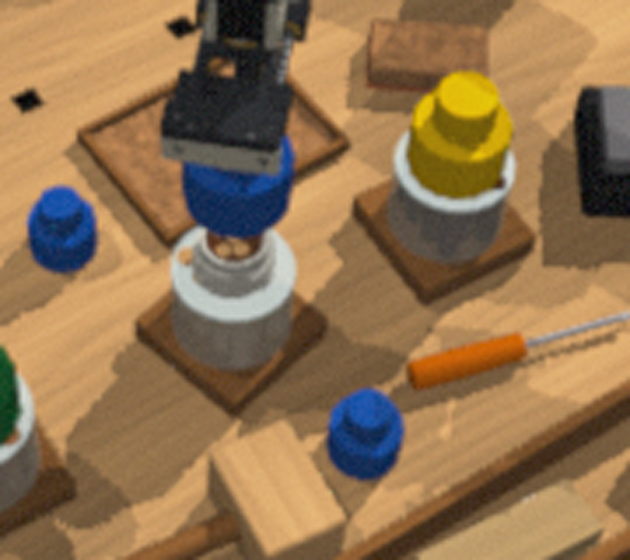

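The lid is off: the scene crop shows the bare neck at about (233,250), with the lid held above it. The wrist view gives three tray rim corners, at (150,116), (80,196) and (258,212). I'll use them to cross-check the tray position.

```bash
python3 - <<'E'
from h import *
im=cv2.imread('pics/w8.png')[105:245,60:280]
cv2.imwrite('pics/w8c.png',cv2.resize(im,None,fx=3.5,fy=3.5,interpolation=cv2.INTER_CUBIC))
for p in [(150,116),(80,196),(258,212)]: print(p,onz('wrist',p,.016).round(4))
E
```

```text
(150, 116) [0.5121 0.2124 0.016 ]
(80, 196) [0.3659 0.211  0.016 ]
(258, 212) [0.5194 0.0357 0.016 ]
```

View pics/w8c.png

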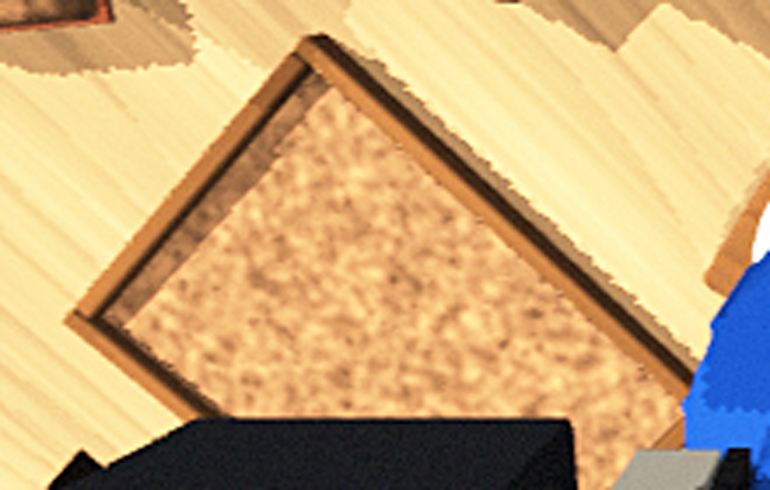

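```bash
python3 - <<'E'
from h import *
A=lambda p:np.array(p)/3.5+[270,130]-.36
B=lambda p:np.array(p)/3.5+[60,105]-.36
T=lambda p:np.array(p)/3.5+[230,120]-.36
for w,s,t in [((318,36),(347,145),(38,368)),((70,318),(255,45),(36,540))]:
    print(tri([ray('wrist',B(w)),ray('scene',A(s))]),tri([ray('wrist',B(w)),ray('scene',A(s)),ray('top',T(t))])[0])
E
```

```text
(array([0.51237158, 0.21380049, 0.01294521]), [np.float64(7.679306162521622e-06), np.float64(7.679306162389895e-06)]) [0.50822109 0.21717516 0.00495122]
(array([0.3631449 , 0.21367699, 0.00967332]), [np.float64(0.0012794662353767443), np.float64(0.00127946623537687)]) [0.36295036 0.21365063 0.00945673]
```

Call:
step_arm(plan="3 -0.5 -2 0 0 0 0;3 -0.8 -3 0 0 0 0;3 -0.8 -3 0 0 0 0;3 -0.8 -3 0 0 0 0;3 -0.8 -3 0 0 0 0;3 -0.8 -3 0 0 0 0;3 -0.6 -1.8 0 0 0 0;3 -0.2 -1 0 0 0 0;3 0 0 0 0 0 0")

```text
clock: 19.37
tool_pos: [0.4366, 0.1153, 0.25]
orientation: [-180.0, -0.0, 46.7]
force: [0.3, 0.5, -1.5]
opening: 0.0488
```

```bash
python3 - <<'E'
from h import *
o=state(); print(delta(o,[.440,.114,.08])); save('top','t9.png'); save('wrist','w9.png')
E
```

```text
t 19.37 pos [0.4366 0.1153 0.25  ] rpy [-1.7996e+02 -2.0000e-02  4.6690e+01] F [ 0.3  0.5 -1.5] M [-0.16  0.05  0.  ] op 0.0488 j [ 39.9  -2.9 -21.6  -0.  -71.2  96.8]
[ 0.13  0.35 17.  ]
```

View pics/w9.png

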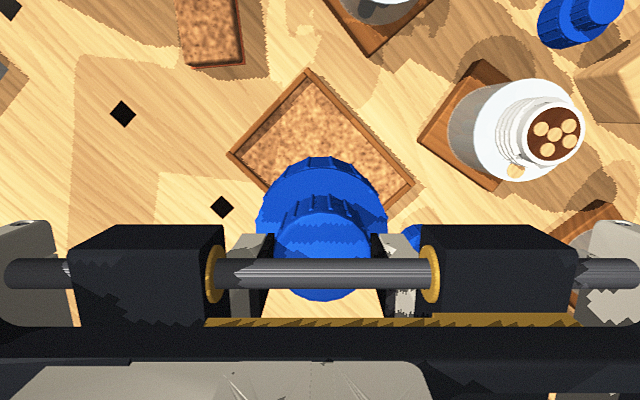

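The lid is held upright above the tray and the open jar is at (540,130). Rim heights from two views come out at 5–13 mm, near the bench as expected, so I'll use force to find the actual contact with the floor.

Call:
step_arm(plan="3 0.1 0.3 2 0 0 0;3 0 0 3 0 0 0;3 0 0 3 0 0 0;3 0 0 3 0 0 0;3 0 0 2.5 0 0 0;3 0 0 2 0 0 0;3 0 0 1 0 0 0;3 0 0 0.5 0 0 0;3 0 0 0 0 0 0")

```text
clock: 20.22
tool_pos: [0.4411, 0.1125, 0.0787]
orientation: [-180.0, 0.2, 46.5]
force: [-0.1, -0.2, -0.6]
opening: 0.0489
```

```bash
python3 - <<'E'
from h import *
o=state(); save('scene','s10.png'); save('wrist','w10.png')
im=cv2.imread('pics/s10.png')[110:250,260:420]; cv2.imwrite('pics/s10c.png',cv2.resize(im,None,fx=4,fy=4,interpolation=cv2.INTER_CUBIC))
E
```

```text
t 20.22 pos [0.4411 0.1125 0.0787] rpy [-179.97    0.18   46.54] F [-0.1 -0.2 -0.6] M [-0.1   0.1  -0.01] op 0.0489 j [ 39.2   7.2 -35.9  -0.  -47.1  97.3]
```

View pics/w10.png

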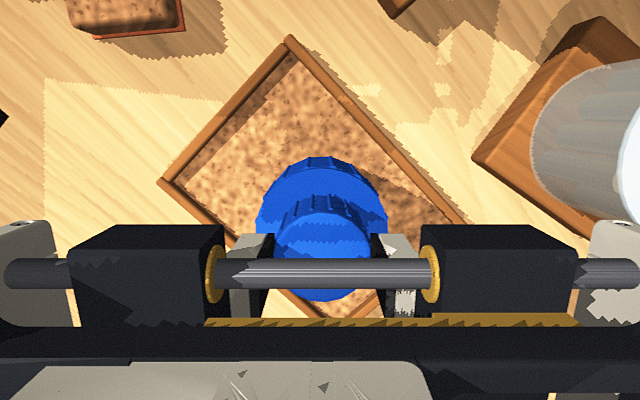

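View pics/s10c.png

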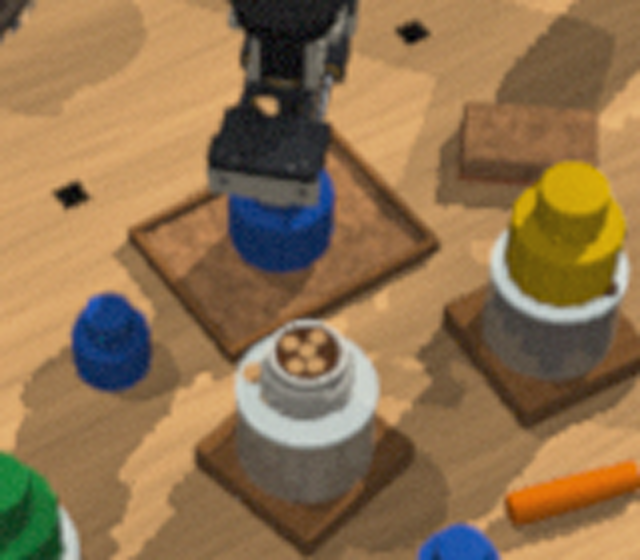

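The lid is over the middle of the tray floor. Lowering slowly.

Call:
step_arm(plan="3 0 0 0.3 0 0 0;3 0 0 0.3 0 0 0;3 0 0 0.2 0 0 0;3 0 0 0.2 0 0 0;3 0 0 0.2 0 0 0;3 0 0 0 0 0 0")

```text
clock: 20.82
tool_pos: [0.441, 0.1133, 0.0679]
orientation: [-180.0, 0.0, 46.6]
force: [-0.1, -0.1, -0.1]
opening: 0.0486
```

Call:
step_arm(plan="3 0 0 0.1 0 0 0;3 0 0 0 0 0 0")

```text
clock: 20.98
tool_pos: [0.4411, 0.1134, 0.0671]
orientation: [-180.0, 0.0, 46.6]
force: [0.3, -0.6, -1.7]
opening: 0.0487
```

Call:
step_arm(plan="3 0 0 0.1 0 0 0;3 0 0 0 0 0 0")

```text
clock: 21.15
tool_pos: [0.4411, 0.1134, 0.0661]
orientation: [-180.0, 0.0, 46.6]
force: [0.8, 0.1, -1.4]
opening: 0.0488
```

Call:
step_arm(plan="3 0 0 0.1 0 0 0;3 0 0 0 0 0 0")

```text
clock: 21.32
tool_pos: [0.4411, 0.1134, 0.065]
orientation: [-180.0, 0.0, 46.6]
force: [-0.1, -0.0, -2.0]
opening: 0.0487
```

Call:
step_arm(plan="3 0 0 0.1 0 0 0;3 0 0 0 0 0 0")

```text
clock: 21.48
tool_pos: [0.4415, 0.1137, 0.0648]
orientation: [180.0, -0.0, 46.6]
force: [-2.0, 0.1, 6.1]
opening: 0.0489
```

The force swung from -2 N to +6 N at TCP z 0.065, so the lid is on the floor. Releasing.

Call:
step_arm(plan="3 0 0 -0.03 0 0 0;8.7 0 0 0 0 0 0;8.7 0 0 0 0 0 0;8.7 0 0 0 0 0 0;8.7 0 0 0 0 0 0;8.7 0 0 0 0 0 0;8.7 0 0 0 0 0 0;8.7 0 0 0 0 0 0")

```text
clock: 22.15
tool_pos: [0.4412, 0.1134, 0.0644]
orientation: [180.0, 0.0, 46.6]
force: [0.1, 0.4, 0.2]
opening: 0.0858
```

Call:
step_arm(plan="8.7 0 0 -1 0 0 0;8.7 0 0 -2 0 0 0;8.7 0 0 -3 0 0 0;8.7 0 0 -3 0 0 0;8.7 0 0 -3 0 0 0;8.7 0 0 -3 0 0 0;8.7 0 0 -2 0 0 0;8.7 0 0 0 0 0 0;8.7 0 0 0 0 0 0")

```text
clock: 22.9
tool_pos: [0.4416, 0.1138, 0.2355]
orientation: [180.0, -0.2, 46.6]
force: [-0.5, -0.0, 0.1]
opening: 0.0871
```

```bash
python3 - <<'E'
from h import *
o=state(); save('scene','s11.png'); save('wrist','w11.png'); np.save('w11cal.npy',calibration('wrist'))
im=cv2.imread('pics/s11.png')[110:250,260:420]; cv2.imwrite('pics/s11c.png',cv2.resize(im,None,fx=4,fy=4,interpolation=cv2.INTER_CUBIC))
E
```

```text
t 22.9 pos [0.4416 0.1138 0.2355] rpy [ 1.7998e+02 -1.6000e-01  4.6600e+01] F [-0.5 -0.   0.1] M [-0.17  0.17 -0.01] op 0.0871 j [ 39.3  -2.  -22.7  -0.  -69.1  97.3]
```

View pics/w11.png

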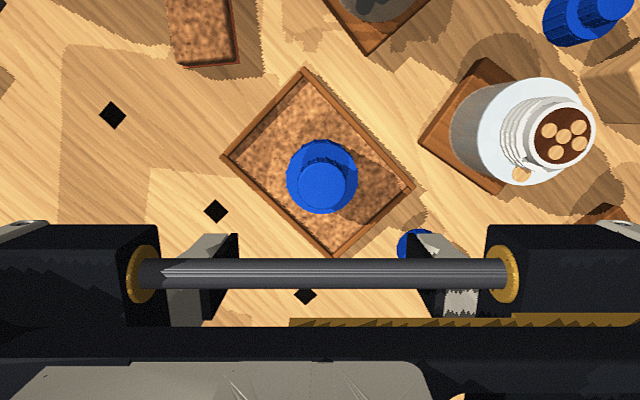

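View pics/s11c.png

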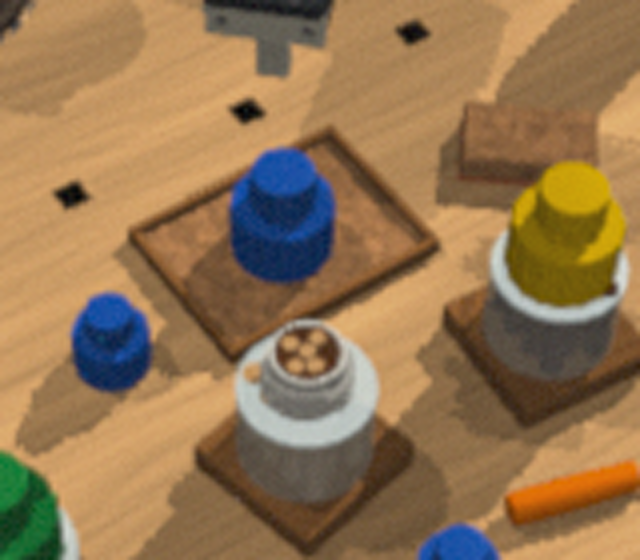

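The lid stands upright, knob up, near the middle of the tray: wrist (321,178), scene crop (283,215). It is clear of the fingers. One last two-view height check, then I hand in.

```bash
python3 - <<'E'
from h import *
cal=np.load('w11cal.npy',allow_pickle=True).item()
print(tri([ray('wrist',(320.5,184.5),cal),ray('scene',np.array([284,172])/4+[260,110]-.38)]))
a=cv2.imread('pics/scene0.png').astype(int);b=cv2.imread('pics/s11.png').astype(int)
d=(np.abs(a-b).max(2)>60).astype(np.uint8); k,l,s,c=cv2.connectedComponentsWithStats(cv2.morphologyEx(d,cv2.MORPH_OPEN,np.ones((3,3))))
print([x.tolist() for x in s[1:] if x[4]>15])
state(); print(workorder.close_job())
E
```

```text
(array([0.44100477, 0.11533329, 0.09397335]), [np.float64(7.82372134099154e-05), np.float64(7.82372134097744e-05)])
[[66, 0, 46, 62, 1125], [202, 0, 5, 6, 22], [311, 0, 44, 129, 3395], [206, 8, 6, 7, 27], [206, 20, 9, 9, 39], [249, 33, 37, 62, 1483], [193, 62, 6, 7, 33], [196, 71, 16, 19, 185], [0, 79, 67, 114, 3547], [187, 114, 6, 6, 25], [178, 118, 8, 5, 31], [215, 137, 11, 9, 42], [317, 147, 35, 71, 1631], [127, 161, 8, 10, 50], [109, 167, 19, 11, 105], [102, 171, 5, 10, 36], [205, 174, 6, 6, 26], [86, 177, 17, 9, 83], [114, 176, 21, 11, 86], [196, 184, 8, 8, 33], [105, 186, 4, 5, 18], [185, 191, 8, 8, 49], [298, 197, 5, 6, 25], [60, 200, 10, 9, 53], [54, 206, 5, 6, 26], [158, 207, 4, 5, 18], [49, 210, 8, 7, 34], [40, 215, 6, 7, 31], [85, 218, 71, 63, 1983], [284, 281, 5, 5, 23], [60, 284, 6, 4, 19], [81, 301, 17, 20, 147], [99, 301, 7, 5, 26], [114, 305, 6, 4, 21], [135, 304, 6, 5, 26], [93, 310, 19, 17, 125], [69, 318, 11, 9, 54], [54, 328, 14, 16, 82], [77, 331, 9, 5, 35], [54, 347, 6, 5, 26], [34, 352, 8, 7, 27]]
t 23.0 pos [0.4406 0.1131 0.2337] rpy [-1.7997e+02  6.0000e-02  4.6590e+01] F [-0.5  0.2 -1. ] M [-0.18  0.07 -0.01] op 0.0871 j [ 39.3  -1.9 -22.9  -0.  -69.1  97.3]
the job is handed in; nothing more can be done
None
```

The blue lid is off the dowel jar and standing flat, knob up, in the cork-lined tray. The job is handed in at about 23 s of the 72 s. I unscrewed it by its knob in two strokes with one regrip, about 602° (1.67 turns) in all. It then lifted with about 2 N, and I lowered it until it touched the tray floor before letting go.

- **Lid position:** the last two-view check put the knob's top at (0.441, 0.115, 0.094). That is within about 2 mm of the tray centre I measured, (0.440, 0.114). The height is 2 mm below the expected 0.096, which is within the calibration error. Force showed contact with the floor at a TCP height of 0.065, also as expected.
- **Release:** the gripper is open and clear above the lid.
- **Loose things:** the last wrist picture and scene crop show nothing disturbed near the jar and tray. A before/after comparison of the whole scene was full of differences from the arm and its shadow, so it did not confirm this by itself.
- **Disagreement:** the camera views differed by 5–7 mm on the tray's position along x. They put its rim at 5–13 mm high instead of the stated 16 mm, so I relied on the force reading to set the lid down.

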